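# Put the solvent bottle away in the strut-lid chest

### The job

Open the yellow chest by the black pull tab until its struts hold the lid fully open by themselves, then put the orange solvent bottle away upright in the empty rear bay (rear right, beside the red-spouted bottle). Keep the bottle upright on the way and set it down rather than dropping it, and leave the white bottle with the blue spout where it stands.

Things in the scene. Friction and masses are not known exactly. Their poses are not given: they have to be found in the camera images.
- chest: fixed yellow chest, 180 (x) x 280 (y) mm, 165 tall shut. Origin: centre of underside; x from tab side to hinge side (away from robot), y left, z up; yaw within 0.2 rad. Base 90 mm high, walls and floor 6 mm. 40 mm high dividers: across at x=-20 mm (low clutter in front of it), and at y=0 behind that, making two rear bays: left holds a fixed white red-spout bottle 157 mm tall, right is empty.
- bay (a point): centre of the floor of the empty right rear bay, at (33, -67.5, 6) mm in the chest's frame; bay 101 mm along chest x, 131 mm along y. The open lid overhangs it: the lid's rim runs straight from the hinge to a point 65 mm in front of and 168 mm above it. So put things in along a slant parallel to that, tool tilted about 30 degrees with the hand leaning back to the tab side.
- lid (a joint): lid angle, rad: 0 shut, 1.2 fully open at its stop. Let go before its balance point (somewhere between 0.45 and 0.7) it falls shut; beyond it the struts swing it gently on to 1.2 and hold it there. Lifting takes 1 to 3 N at the tab.
- lid_tab (a point): grip point of the black pull tab: plate 80 mm wide (chest y), 10 thick, standing 55 mm out of the lid's top front edge; point 37 mm out. Lid shut: plate leans 25 degrees from vertical towards the tab side, along (-0.423, 0, 0.906) in the chest's frame; point 192.6 mm in front of and 105.5 above the hinge. Grip it by its two faces, tool tilted 25 degrees. It turns with the lid: upright at 0.44 rad.
- lid_hinge (a point): middle of the lid's hinge line, at (90, 0, 90) mm in the chest's frame; the line runs along the chest's y; opening lifts the front edge up and over, away from the robot.
- ethanol_bottle: orange solvent bottle with a black cap, upright on the table, loose, about 0.2 kg, 60 mm in diameter, straight sides up to 105 mm, 149 mm tall. Origin: centre of its underside, z up.
- water_bottle: white bottle with a blue spout, upright on the table, loose, 44 mm in diameter, 123 mm tall, to be left alone. Origin: centre of its underside. It and the orange bottle may swap sides.
Not all that is in view belongs to the job. What is meant by the ethanol_bottle is not pink, purple or turquoise, and is the smaller of those in its own colour.

How it is judged (in metres and radians):
On the way:
1. the lid stands fully open, held by its struts alone (value of joint lid above 1.12 rad and contact force between lid and the arm below 0.1 N and contact force between lid and the fingers below 0.1 N), for 0.3 s.
At the end, for the whole second after the job is handed in: The lid is still fully open (beyond 1.12 rad) on its struts, and the orange bottle stands in the right rear bay, its underside on the bay's floor (within 6 mm), upright within 0.1 rad, released and at rest (value of joint lid above 1.12 rad and x of ethanol_bottle in the frame of bay between -0.058 and 0.058 m and y of ethanol_bottle in the frame of bay between -0.068 and 0.068 m and z of ethanol_bottle in the frame of bay below 0.006 m and angle between ethanol_bottle's own z axis and vertical below 0.1 rad and linear speed of ethanol_bottle below 0.02 m/s); the robot touches nothing.
It fails at once if the orange bottle is tipped over (more than 0.7 rad) (angle between ethanol_bottle's own z axis and vertical above 0.7 rad).
It fails at once if the orange bottle is dropped into the chest (faster than 0.8 m/s there) (horizontal distance between ethanol_bottle and bay below 0.1 m and linear speed of ethanol_bottle above 0.8 m/s).
It fails at once if the white bottle with the blue spout is moved by more than 30 mm (distance of water_bottle from where it was at the start of the episode above 0.03 m).
It also fails if it takes over 64 s, if anything falls off the work surface, if the arm or the gripper's body presses on something with over 40 N, if the wrist force passes 120 N, or if a joint passes its speed limit or range.

### The arm

A 6-joint arm with a two-finger parallel gripper is mounted at the origin on the work surface; the furniture and walls round the work are solid. World frame = base frame: x ahead of the robot, y to its left, z up, the work surface at z = 0. Lengths are in m, angles in degrees, forces in N, time in s.
With the tool pointing down it reaches from about 0.3 to 0.75 m from the base axis. Payload 8.5 kg.
Tool frame: the origin (TCP) lies at the very end of the fingers, on their centre line; the grasp point (between the pads) lies 19 mm behind it; z points along the fingers, y is the line along which they close (so a half turn about z gives the same grasp; the last joint's range is limited). The gripper opens to 85 mm and grips with 20 to 120 N. Pads are 22 mm wide; open, the fingers measure 114 mm over their backs; the gripper's body (76 mm by 85 mm) begins 54 mm behind the grasp point. The pads swing forward as they close: fully open they stand 13 mm farther back than shut.
Start: joints at [55.159, 21.807, 74.336, -0, 83.858, -12.336], TCP at [0.211, 0.508, 0.231] pointing down, gripper open.
Joint ranges: [-178.18, 178.18], [-50.72, 133.34], [12.68, 142.11], [-81.47, 261.47], [9.98, 163.14], [-165.26, 165.26]. Speed limits (degrees/s): [136.94, 136.94, 180, 180, 180, 180].

### API

Orientations are given as a 3x3 rotation matrix whose columns are the frame's x, y, z axes.
In Python, from rig import env gives the robot as it stands.
- The arm moves only by the tool move_arm, never from a script. Its argument "plan" is a list of rows, each a list of 7 numbers: the turn, a rotation vector about the tool's x, y, z in degrees, then the shift along the tool's x, y, z in cm, then the gripper command: -1 is shut, 1 is fully open, values between are in proportion. In form: [[ax, ay, az, tx, ty, tz, jaw], ...]. A call has 1 to 5 rows; each row is the pose to reach, as a shift and turn from the pose commanded when the call began, along the tool's axes at that moment; what a row does not reach only later rows make up. A row lasts 1/10 s, in which the tool goes at most 50 mm and 8.59 degrees, less where a joint would pass 70% of its speed; a pose out of reach is approached as far as the arm can. A call with a gripper value outside its range is refused whole. The fingers move at their own pace and stop on an object; "squeeze" is the grip in N (left out, the last holds). Time passes only in rows, so rows that repeat a pose let the fingers close. It gives the time, the measured TCP pose, the force, the opening and the grip force at its end, in the units of the state.
- env.observe(): the state, without advancing time (a new reading comes with each control period).
- env.get_image(name): name is "side" or "top"; returns a dict with "color" (400x640x3 uint8, red, green, blue), "fov_y" (degrees; the focal length in pixels is half the picture's height over the tangent of half this angle, whatever the lens; pixels are square), "cx", "cy" (the principal point, pixels), "R" (3x3) and "t" (3): a world point X has camera coordinates R X + t. Camera axes: x right, y down, z forward; pixel columns grow to the right and rows downward; lengths in m; the calibration is good to about 2 mm. A picture is of the moment at which its call begins. There is no depth.
- env.close_job(): hands the job in; it is judged then, once.
Trained networks look in a picture, given as the dict that the camera call returned (one of the last four; its "shot" number tells which), for a name from the list of things; names that differ only in an ending like _2 or _b are one class to them, and where a whole thing is asked for, a point or a joint stands for the part that bears it (a point fixed in the world has none). Each returns a list of dicts, best first, with "conf" (0 to 1); they miss things now and then, are a little off and sometimes report something else, mostly with a low value. They report only what shows in the picture. A call takes as long as a camera call. They do not tell look-alikes from the thing itself.
- env.outline_of(target, picture): "mask" (400x640 bool, what is visible of it) and "bbox" ([centre column, centre row, width, height] in pixels, round what is visible of it).
- env.tip_of(target, picture): "pixel" ([column, row] in pixels: a listed point, or the origin of a listed thing).
The state is a dict: "time_s": time; "q": joint angles; "qvel": joint speeds; "joint_efforts": joint torques, N m; "position": TCP position; "tool_rot": TCP orientation; "ft_force": force on the tool from outside, world axes, zero at the start; "wrist_torque": the same for the moment, N m; "grip_width": finger opening in m; "gripper_force": force on a finger pad.
Only numpy, scipy, OpenCV 4.12 (cv2) and the standard library are available. Lean on these libraries where they do the work, as an engineer would, in place of code of your own. Each camera call takes 0.05 s, during which the arm holds its last target. There are 200 camera calls.

## Working session

There is one attempt and no reset: what is moved stays moved. The work goes in short steps, Python scripts to look and compute and a tool call to move; the robot and the scene stay as the last step left them, time stands still between calls to the robot, and variables do not carry over. Pictures are saved under pics/ and viewed, at most 10 in all, crops included, and the job is handed in when it is done.

Besides the shell and the picture viewer there is one more tool, called after "Request:" as a command line: name --pt "numbers of a row" for each row, then --argument value for the rest. move_arm: Moves the arm, as the interface text tells. Its arguments: {"type":"object","properties":{"plan":{"type":"array"},"squeeze":{"type":"number"}},"required":["plan"]}

```bash
ls; mkdir -p pics; python3 - <<'E'
from rig import env
import cv2,numpy as np
s=env.observe();print(s['time_s'],s['position'],s['tool_rot'],s['grip_width'])
ims=[]
for n in("side","top"):
    p=env.get_image(n);ims.append(p['color']);print(n,p['fov_y'],p['cx'],p['cy'],np.round(p['R'],4).tolist(),np.round(p['t'],4).tolist())
    for t in("chest","lid_tab","lid_hinge","bay","ethanol_bottle","water_bottle"):
        try:print(t,[(np.round(d['pixel'],1).tolist(),round(d['conf'],2)) for d in env.tip_of(t,p)], [(np.round(d['bbox']).tolist(),round(d['conf'],2)) for d in env.outline_of(t,p)] if t!='bay' else '')
        except Exception as e:print(t,e)
    cv2.imwrite(f'pics/{n}0.png',p['color'][:,:,::-1])
E
```

```text
pics
0.0 [0.21033842 0.50783624 0.23069332] [[-9.23837523e-01  3.82783810e-01 -8.86537115e-04]
 [ 3.82784695e-01  9.23836695e-01 -1.28022026e-03]
 [ 3.28967931e-04 -1.52206835e-03 -9.99998788e-01]] 0.08513916096809145
side 49.62176647634731 314.2226615355515 192.5975188720444 [[-0.8865, 0.4623, -0.0169], [0.3778, 0.7024, -0.6033], [-0.267, -0.5412, -0.7973]] [0.477, -0.1094, 1.7362]
chest [] [([296.0, 203.0, 72.0, 100.0], 0.85)]
lid_tab [([320.1, 172.4], 0.88)] [([295.0, 195.0, 78.0, 84.0], 0.58)]
lid_hinge [([268.4, 207.9], 0.72)] [([294.0, 193.0, 80.0, 84.0], 0.79), ([296.0, 201.0, 75.0, 99.0], 0.57)]
bay [([284.1, 200.0], 0.76)] 
ethanol_bottle [([281.2, 152.5], 0.98), ([326.7, 186.2], 0.79), ([343.0, 201.0], 0.76), ([306.7, 136.2], 0.69), ([319.5, 173.7], 0.25)] [([358.0, 203.0, 27.0, 46.0], 0.94), ([341.0, 188.0, 19.0, 34.0], 0.73), ([280.0, 141.0, 14.0, 28.0], 0.64), ([328.0, 170.0, 14.0, 32.0], 0.62), ([304.0, 119.0, 17.0, 45.0], 0.58)]
water_bottle [([385.4, 289.5], 0.79)] [([385.0, 288.0, 17.0, 25.0], 0.61)]
top 46.2632107765681 319.6359002584772 192.5654193112901 [[0.2505, -0.9681, 0.005], [-0.7726, -0.203, -0.6016], [0.5834, 0.1469, -0.7988]] [-0.1483, 0.4955, 1.2582]
chest [([333.0, 206.3], 0.89)] [([335.0, 187.0, 102.0, 78.0], 0.2)]
lid_tab [([329.4, 197.3], 0.91)] [([336.0, 186.0, 102.0, 79.0], 0.96)]
lid_hinge [([416.6, 245.4], 0.31)] [([337.0, 185.0, 102.0, 80.0], 0.81)]
bay [] 
ethanol_bottle [([416.1, 246.1], 0.97), ([347.5, 256.2], 0.91), ([278.4, 245.9], 0.71), ([426.2, 287.5], 0.66), ([312.4, 251.7], 0.65), ([202.4, 211.1], 0.32)] [([432.0, 277.0, 36.0, 46.0], 0.91), ([345.0, 246.0, 20.0, 39.0], 0.82), ([312.0, 241.0, 21.0, 39.0], 0.8), ([278.0, 230.0, 32.0, 51.0], 0.7), ([419.0, 234.0, 24.0, 34.0], 0.59)]
water_bottle [([203.4, 207.8], 0.51)] [([205.0, 203.0, 18.0, 26.0], 0.73)]
```

```bash
python3 - <<'E'
import cv2,numpy as np
a=cv2.imread('pics/side0.png')[90:330,200:460];b=cv2.imread('pics/top0.png')[120:330,170:470]
cv2.imwrite('pics/side0c.png',cv2.resize(a,None,fx=2.5,fy=2.5,interpolation=cv2.INTER_CUBIC))
cv2.imwrite('pics/top0c.png',cv2.resize(b,None,fx=2.6,fy=2.6,interpolation=cv2.INTER_CUBIC))
E
```

```text
(no output)
```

View pics/side0c.png

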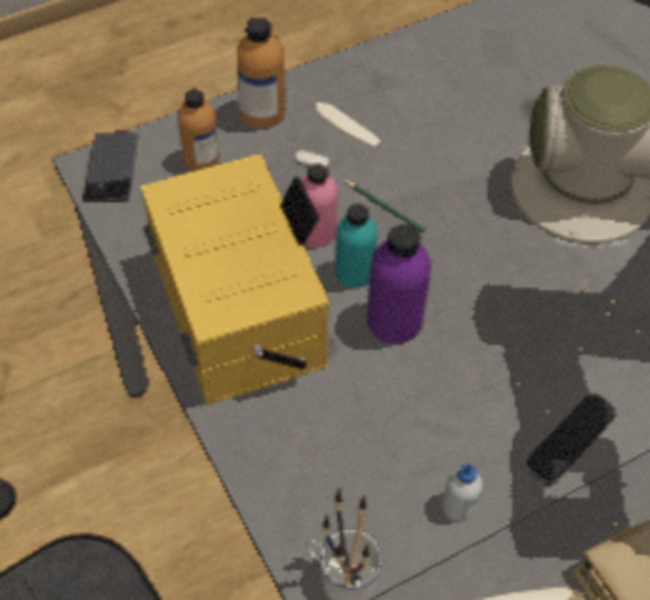

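View pics/top0c.png

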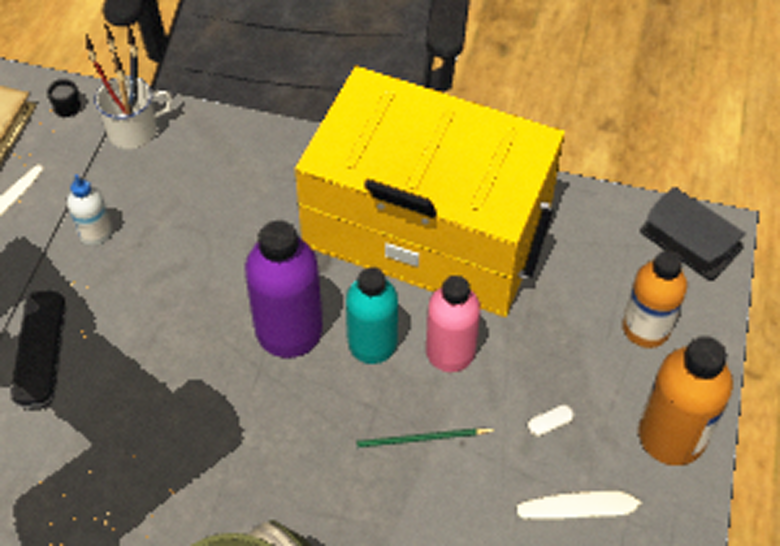

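Side view: two orange bottles, at about (280,141) small and (304,119) large. In the top view they are at (419,234) small and (432,277) large. The smaller one, beside the chest, fits "smaller of its own colour", and the crop shows this clearly. The shut chest has its tab towards the robot, and the white/blue bottle stands at top (205,203). The pink, teal and purple bottles stand in front of the tab.

```bash
cat > h.py <<'E'
from rig import env
import numpy as np
from scipy.optimize import least_squares
from scipy.spatial.transform import Rotation as Ro
def cam(p): return dict(R=np.array(p['R']),t=np.array(p['t']),f=200/np.tan(np.radians(p['fov_y']/2)),c=np.array([p['cx'],p['cy']]))
def proj(c,X):
    Y=np.atleast_2d(X)@c['R'].T+c['t']; return Y[:,:2]/Y[:,2:]*c['f']+c['c']
def onz(c,px,z):
    d=c['R'].T@np.array([*((np.array(px)-c['c'])/c['f']),1]); o=-c['R'].T@c['t']; return o+d*(z-o[2])/d[2]
def tri(c1,p1,c2,p2):
    r=least_squares(lambda X:np.r_[proj(c1,X)[0]-p1,proj(c2,X)[0]-p2],[.5,0,.1]); return r.x,np.abs(r.fun).max()
def chestw(q,P): # chest pose (x,y,yaw)
    c,s=np.cos(q[2]),np.sin(q[2]); return np.atleast_2d(P)@np.array([[c,-s,0],[s,c,0],[0,0,1]]).T+[q[0],q[1],0]
E
python3 - <<'E'
from h import *
S=env.get_image('side');T=env.get_image('top');cs,ct=cam(S),cam(T)
CS=[(-90,-140,165,305.6,152.8),(-90,140,165,330.8,210),(90,-140,165,257.2,164.8),(90,140,165,281.2,224),(90,140,0,284,252),(-90,140,0,330,236)]
CT=[(-90,140,165,283.8,186.2),(-90,-140,165,368.8,213.1),(90,-140,165,387.3,170.4),(90,140,165,307.3,145.8),(-90,-140,0,365.4,240.8)]
CS,CT=np.array(CS),np.array(CT)
tabc=[90-192.6,0,195.5]
pc={}
for n,p in(('s',S),('t',T)):
    pc[n]=env.tip_of('lid_tab',p)[0]['pixel']
def f(q):
    return np.r_[(proj(cs,chestw(q,CS[:,:3]/1e3))-CS[:,3:]).ravel(),(proj(ct,chestw(q,CT[:,:3]/1e3))-CT[:,3:]).ravel(),
     proj(cs,chestw(q,np.array(tabc)/1e3))[0]-pc['s'],proj(ct,chestw(q,np.array(tabc)/1e3))[0]-pc['t']]
r=least_squares(f,[.55,0,0],loss='soft_l1');print(r.x,np.round(f(r.x),1))
q=r.x
print('tab',chestw(q,np.array(tabc)/1e3),tri(cs,pc['s'],ct,pc['t']))
print('bay',chestw(q,[.033,-.0675,.006]))
print('eth',tri(cs,[281.2,152.5],ct,[416.1,246.1]),onz(cs,[281.2,152.5],0),onz(ct,[416.1,246.1],0))
print('big',onz(ct,[426.2,287.5],0),'pink',onz(ct,[347.5,256.2],0),'teal',onz(ct,[312.4,251.7],0),'purp',onz(ct,[278.4,245.9],0),'wat',onz(ct,[203.4,211],0))
# bottle cap top check
print('cap s/t',onz(cs,[278,129],.149),onz(ct,[426,219],.149))
E
```

```text
[ 0.590208   -0.05346973 -0.13462041] [-1.4 -2.3  1.3 -0.3 -0.9 -1.1 -1.8  1.9 -0.8 -0.5  1.3  0.1 -0.3 -1.8
  0.9 -0.1  0.5 -0.8 -0.8 -1.1 -0.3  1.1  4.2 -1.  -2.7  0.8]
tab [[ 0.48853629 -0.03969935  0.1955    ]] (array([ 0.49969623, -0.04644439,  0.18820692]), np.float64(0.44573774499588126))
bay [[ 0.61384997 -0.12478808  0.006     ]]
eth (array([ 0.50743491, -0.34352582,  0.00580856]), np.float64(1.0211681691144463)) [ 0.50778024 -0.35384621  0.        ] [ 0.50852954 -0.34186368  0.        ]
big [ 0.37185065 -0.39034183  0.        ] pink [ 0.41666484 -0.13646368  0.        ] teal [ 0.40425847 -0.02481959  0.        ] purp [0.39717335 0.08625591 0.        ] wat [0.46284001 0.37249043 0.        ]
cap s/t [ 0.51437001 -0.34136493  0.149     ] [ 0.51459182 -0.34518179  0.149     ]
```

```bash
cat >> h.py <<'E'
Q=np.array([.592,-.0535,-.1346])
TAB0=np.array([-.1926,0,.1055]); HN=np.array([.09,0,.09])
def Rc(a,q=Q): # tool with hand leaning back a deg to tab side, tool x = chest +y
    a=np.radians(a); s,c=np.sin(a),np.cos(a)
    return Ro.from_euler('z',q[2]).as_matrix()@np.array([[0,c,s],[1,0,0],[0,s,-c]])
def tabpose(th,back=0,q=Q): # TCP pose for gripping tab at lid angle th (rad)
    R=Rc(25-np.degrees(th),q); p=chestw(q,HN+Ro.from_rotvec([0,th,0]).apply(TAB0))[0]
    return p+R[:,2]*(.019-back),R
def row(p,R,s=None):
    s=s or env.observe(); R0=np.array(s['tool_rot'])
    rv=Ro.from_matrix(R0.T@R).as_rotvec(degrees=True); return np.round(np.r_[rv,R0.T@(p-np.array(s['position']))*100],2).tolist()
E
python3 - <<'E'
from h import *
p,R=tabpose(0,.07); print(p,R.round(2).tolist(),row(p,R)); print(row(p+[-.02,.1,.1],R))
T=env.get_image('top');ct=cam(T)
for n,b,top in(('pink',(.417,-.136),(345.5,226)),('teal',(.404,-.025),(312.5,223.5)),('purp',(.397,.086),(277,205)),('big',(.372,-.39),(441,250.5))):
    print(n,least_squares(lambda h:(proj(ct,[*b,h[0]])[0]-top)[1:],[.15]).x)
E
```

```text
[ 0.46896943 -0.03683935  0.2417217 ] [[0.13, 0.9, 0.42], [0.99, -0.12, -0.06], [0.0, 0.42, -0.91]] [-21.28, -16.39, 73.94, -44.74, -40.45, -1.04]
[-21.28, -16.39, 73.94, -39.06, -31.98, -11.04]
pink [0.17478798]
teal [0.16403426]
purp [0.22650848]
big [0.22248396]
```

Request:
move_arm --pt "0 0 8 0 0 -5 1" --pt "-5 -4 16 -4 -3 -10 1" --pt "-8 -6 24 -8 -7 -13 1" --pt "-10 -8 32 -12 -10 -13 1" --pt "-12 -10 40 -17 -14 -13 1"

```text
time_s: 1.95
position: [0.2932, 0.3509, 0.3599]
tool_rot: [[-0.465, 0.847, 0.258], [0.881, 0.472, 0.039], [-0.088, 0.245, -0.965]]
ft_force: [1.4, 0.1, -0.5]
grip_width: 0.0851
gripper_force: 0.0
```

```bash
python3 - <<'E'
from h import *
s=env.observe();print(s['time_s'],s['position'])
p,R=tabpose(0,.07);print(row(p+[-.01,0,.09],R))
E
```

```text
1.95 [0.29319895 0.35094104 0.35991243]
[-8.82, -7.33, 35.13, -41.62, -4.94, 5.46]
```

Request:
move_arm --pt "-2 -1 7 -5 -0.5 0.5 1" --pt "-4 -3 15 -10 -1 1 1" --pt "-6 -5 22 -15 -2 2 1" --pt "-8 -6 29 -20 -2.5 2.5 1" --pt "-9 -7 35 -25 -3 3 1"

```text
time_s: 2.45
position: [0.3905, 0.1214, 0.3443]
tool_rot: [[0.129, 0.899, 0.418], [0.992, -0.119, -0.052], [0.003, 0.422, -0.907]]
ft_force: [0.9, 0.4, 0.3]
grip_width: 0.0853
gripper_force: 0.0
```

```bash
python3 - <<'E'
from h import *
s=env.observe();print(s['time_s'],s['position'])
p,R=tabpose(0,.07);print(row(p+[-.01,0,.07],R),row(p,R),row(*tabpose(0,0)))
E
```

```text
2.45 [0.39053149 0.12143005 0.34427957]
[-0.06, -0.26, 0.18, -14.82, 6.66, 6.64] [-0.06, -0.26, 0.18, -14.71, 4.6, 13.41] [-0.06, -0.26, 0.18, -14.74, 4.61, 20.41]
```

Move over the pre-grasp, then look before descending.

Request:
move_arm --pt "0 0 0 -5 2 2 1" --pt "0 0 0 -9.5 4 4 1" --pt "0 0 0 -14 4.8 7 0.5" --pt "0 0 0 -14.8 4.6 11 0.5" --pt "0 0 0 -14.8 4.6 13.5 0.5"

```text
time_s: 2.95
position: [0.47, -0.0387, 0.2384]
tool_rot: [[0.13, 0.901, 0.415], [0.991, -0.119, -0.053], [0.002, 0.418, -0.908]]
ft_force: [1.5, -0.4, 0.8]
grip_width: 0.0641
gripper_force: 0.0
```

```bash
python3 - <<'E'
from h import *
import cv2
s=env.observe();print(s['time_s'],s['position'],s['ft_force'],s['grip_width'])
print(row(*tabpose(0,0)))
p=env.get_image('side');t=env.get_image('top')
a=cv2.resize(p['color'][110:230,240:370],None,fx=3,fy=3,interpolation=cv2.INTER_CUBIC)
b=cv2.resize(t['color'][110:230,270:400],None,fx=3,fy=3,interpolation=cv2.INTER_CUBIC)
cv2.imwrite('pics/pre.png',np.hstack([a,b])[:,:,::-1])
tp=np.array(s['position']);print('tcp px',proj(cam(p),tp),proj(cam(t),tp))
E
```

```text
2.95 [ 0.46997397 -0.03866715  0.23844111] [ 1.49812571 -0.42883273  0.84512849] 0.06413547519678808
[-0.28, -0.19, 0.17, 0.15, 0.06, 6.65]
tcp px [[325.74601797 161.72620387]] [[322.44443308 191.46135522]]
```

View pics/pre.png

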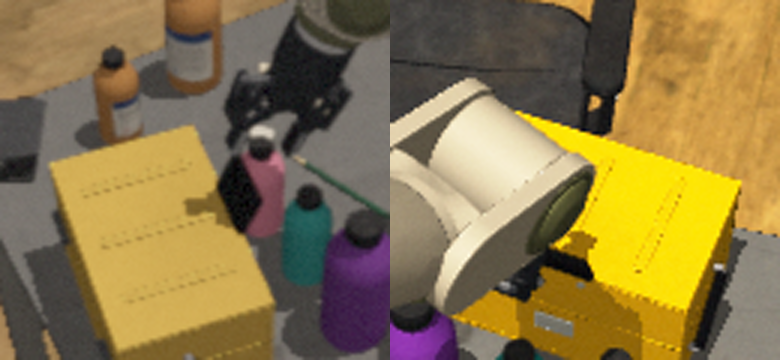

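Side: the open jaws straddle the tab, with the tips around px (325,162) and the tab at (320,172) below them. Top: the tab at (330,197) sits slightly away from and to the right of the TCP, so I'll bias the descent that way.

Request:
move_arm --pt "0 0 0 -0.3 0.8 2 0.5" --pt "0 0 0 -0.4 0.8 4 0.5" --pt "0 0 0 -0.4 0.8 5.5 0.5" --pt "0 0 0 -0.4 0.8 6.4 0.5" --pt "0 0 0 -0.4 0.8 6.4 0.5"

```text
time_s: 3.55
position: [0.5034, -0.0436, 0.1863]
tool_rot: [[0.124, 0.9, 0.417], [0.992, -0.114, -0.051], [0.002, 0.42, -0.908]]
ft_force: [-0.2, -0.2, 0.2]
grip_width: 0.0642
gripper_force: 0.0
```

Request:
move_arm --pt "0 0 0 0 0 0 0" --pt "0 0 0 0 0 0 -0.3" --pt "0 0 0 0 0 0 -0.5" --pt "0 0 0 0 0 0 -0.6" --pt "0 0 0 0 0 0 -0.7" --squeeze 20

```text
time_s: 4.05
position: [0.5022, -0.0436, 0.1858]
tool_rot: [[0.125, 0.901, 0.415], [0.992, -0.115, -0.05], [0.002, 0.418, -0.908]]
ft_force: [-6.1, 0.1, 1.0]
grip_width: 0.0129
gripper_force: 2.3
```

Request:
move_arm --pt "0 0 0 0 -0.2 0 -0.8" --pt "0 0 0 0 -0.2 0 -1" --pt "0 0 0 0 -0.2 0 -1" --pt "0 0 0 0 -0.2 0 -1" --squeeze 30

```text
time_s: 4.45
position: [0.501, -0.0435, 0.1841]
tool_rot: [[0.126, 0.901, 0.415], [0.992, -0.116, -0.05], [0.003, 0.418, -0.909]]
ft_force: [5.9, 0.6, -8.8]
grip_width: 0.0101
gripper_force: 28.9
```

```bash
python3 - <<'E'
from h import *
s=env.observe();R=np.array(s['tool_rot']);g=np.array(s['position'])-R[:,2]*.019
m=chestw(Q,HN+TAB0)[0];print('grasp',g,'model',m,'diff chest',Ro.from_euler('z',-Q[2]).apply(g-m),s['ft_force'])
# shift chest x so that the plate fits: rows of arc relative to the present pose
for th in np.radians(np.arange(0,61,6)):
    p0,R0=tabpose(0);p,Rr=tabpose(th)
    print(round(np.degrees(th)),np.round(R0.T@(p-p0)*100,2), (p+ s['position']-p0).round(3))
E
```

```text
grasp [ 0.49316584 -0.04252306  0.20141325] model [ 0.49032801 -0.0397317   0.1955    ] diff chest [ 0.00318675 -0.00238529  0.00591325] [ 5.93906067  0.58297793 -8.78944099]
0 [0. 0. 0.] [ 0.501 -0.043  0.184]
6 [-0.    1.72 -1.27] [ 0.511 -0.045  0.203]
12 [-0.    3.57 -2.36] [ 0.523 -0.046  0.221]
18 [ 0.    5.52 -3.24] [ 0.537 -0.048  0.237]
24 [-0.    7.55 -3.92] [ 0.552 -0.05   0.252]
30 [ 0.    9.64 -4.38] [ 0.569 -0.053  0.265]
36 [-0.   11.77 -4.62] [ 0.587 -0.055  0.276]
42 [ 0.   13.91 -4.64] [ 0.607 -0.058  0.285]
48 [-0.   16.04 -4.43] [ 0.627 -0.06   0.292]
54 [ 0.   18.14 -4.  ] [ 0.647 -0.063  0.297]
60 [ 0.   20.18 -3.36] [ 0.668 -0.066  0.3  ]
```

Request:
move_arm --pt "6 0 0 0 1.7 -1.3 -1" --pt "12 0 0 0 3.6 -2.4 -1" --pt "18 0 0 0 5.5 -3.25 -1" --pt "24 0 0 0 7.55 -3.9 -1" --pt "30 0 0 0 9.65 -4.4 -1"

```text
time_s: 4.95
position: [0.5704, -0.0532, 0.2626]
tool_rot: [[0.127, 0.987, -0.098], [0.992, -0.127, 0.014], [0.002, -0.099, -0.995]]
ft_force: [14.7, -9.3, -38.2]
grip_width: 0.0096
gripper_force: 37.0
```

```bash
python3 - <<'E'
from h import *
q=Q+[.006,-.002,0]
s=env.observe();print(s['time_s'],s['position'],s['ft_force'],s['grip_width'],s['q'])
for d in range(30,73,6): print(d,row(*tabpose(np.radians(d),.004,q)))
E
```

```text
4.95 [ 0.57038585 -0.05319109  0.26263525] [ 14.72053177  -9.33013465 -38.20661848] 0.009622802813960486 [-16.77994731  25.77851807  62.89930202  -0.84232352  96.94030532
  -9.53124839]
30 [-0.68, -0.06, 0.41, 0.14, 0.23, -0.03]
36 [5.32, -0.04, 0.41, 0.13, 1.98, -1.32]
42 [11.32, -0.02, 0.41, 0.12, 3.86, -2.42]
48 [17.32, 0.0, 0.41, 0.1, 5.83, -3.32]
54 [23.32, 0.02, 0.41, 0.09, 7.9, -4.01]
60 [29.32, 0.05, 0.41, 0.08, 10.02, -4.48]
66 [35.32, 0.07, 0.41, 0.06, 12.18, -4.72]
72 [41.32, 0.09, 0.41, 0.05, 14.35, -4.73]
```

Request:
move_arm --pt "0 0 0 0 0 0.2 -1" --pt "0 0 0 0 0 0.3 -1" --squeeze 25

```text
time_s: 5.15
position: [0.5695, -0.053, 0.2618]
tool_rot: [[0.127, 0.988, -0.094], [0.992, -0.126, 0.013], [0.001, -0.094, -0.996]]
ft_force: [-4.6, -2.4, 1.5]
grip_width: 0.0097
gripper_force: 38.3
```

Request:
move_arm --pt "5 0 0 0 1.4 -1.0 -1" --pt "10 0 0 0 2.9 -1.85 -1" --pt "15 0 0 0 4.45 -2.6 -1" --pt "20 0 0 0 6.1 -3.2 -1" --pt "20 0 0 0 6.1 -3.2 -1"

```text
time_s: 5.65
position: [0.634, -0.0621, 0.2889]
tool_rot: [[0.129, 0.895, -0.426], [0.992, -0.116, 0.055], [-0.0, -0.43, -0.903]]
ft_force: [-5.2, -5.0, 4.8]
grip_width: 0.0097
gripper_force: 37.5
```

Request:
move_arm --pt "0 0 0 0 0 0 1" --pt "0 0 0 0 0 -0.5 1" --pt "0 0 0 0 0 -4 1" --pt "0 0 0 0 -0.5 -8 1" --pt "0 0 0 0 -4 -11 1"

```text
time_s: 6.15
position: [0.6225, -0.06, 0.3852]
tool_rot: [[0.125, 0.898, -0.422], [0.992, -0.112, 0.057], [0.004, -0.426, -0.905]]
ft_force: [-0.0, -0.5, 0.3]
grip_width: 0.0807
gripper_force: 0.0
```

Request:
move_arm --pt "0 0 0 0 -4 -1 1" --pt "-8 0 0 0 -9 0 1" --pt "-16 0 0 0 -14 2 1" --pt "-24 0 0 0 -18 4 1" --pt "-25 0 0 0 -22 6 1"

```text
time_s: 6.65
position: [0.4228, -0.0344, 0.4274]
tool_rot: [[0.125, 0.992, 0.014], [0.992, -0.125, -0.001], [0.001, 0.014, -1.0]]
ft_force: [0.5, 0.1, 1.5]
grip_width: 0.0853
gripper_force: 0.0
```

```bash
python3 - <<'E'
from h import *
import cv2
s=env.observe();print(s['time_s'],s['position'],s['ft_force'],s['grip_width'])
p=env.get_image('side');t=env.get_image('top')
a=cv2.resize(p['color'][80:280,200:400],None,fx=1.9,fy=1.9,interpolation=cv2.INTER_CUBIC)
b=cv2.resize(t['color'][80:280,250:450],None,fx=1.9,fy=1.9,interpolation=cv2.INTER_CUBIC)
cv2.imwrite('pics/open.png',np.hstack([a,b])[:,:,::-1])
q=Q+[.006,-.002,0]
for n,x in(('s',p),('t',t)):
  for k in('ethanol_bottle','lid_tab','bay'):
    print(n,k,[(np.round(d['pixel'],1).tolist(),round(d['conf'],2)) for d in env.tip_of(k,x)][:3])
  print('tab@1.2',proj(cam(x),chestw(q,HN+Ro.from_rotvec([0,1.2,0]).apply(TAB0))),'tab@1.1',proj(cam(x),chestw(q,HN+Ro.from_rotvec([0,1.1,0]).apply(TAB0))),'bay',proj(cam(x),chestw(q,[.033,-.0675,.006])))
E
```

```text
6.65 [ 0.42275858 -0.03440795  0.42738223] [0.53194347 0.14436104 1.51697909] 0.0852929509572525
s ethanol_bottle [([281.2, 153.6], 0.91), ([323.2, 183.6], 0.86), ([342.3, 200.9], 0.71)]
s lid_tab [([251.5, 166.1], 0.69)]
s bay [([279.8, 196.8], 0.7), ([296.1, 215.1], 0.37)]
tab@1.2 [[251.014293   168.38188931]] tab@1.1 [[257.77449509 166.11253396]] bay [[279.04241132 201.26787125]]
t ethanol_bottle [([278.2, 244.8], 0.91), ([347.2, 257.0], 0.89), ([415.6, 244.6], 0.88)]
t lid_tab [([352.7, 116.5], 0.69)]
t bay [([355.2, 206.4], 0.93)]
tab@1.2 [[353.1370982  117.39999781]] tab@1.1 [[350.70871509 121.69951652]] bay [[357.79549632 203.52443461]]
```

View pics/open.png

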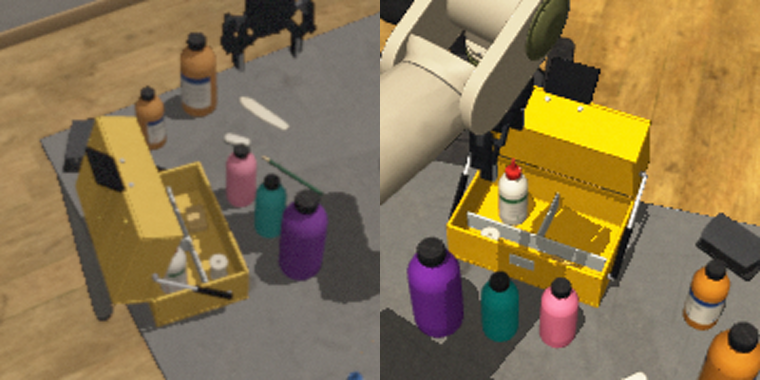

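The lid is fully open: the tab is seen at side (251.5,166) and top (353,116.5), matching 1.2 rad in the model. The right rear bay is empty, and the small orange bottle is at top px (415,245). I'll grasp it with the hand tilted 36°, leaning towards the robot.

```bash
cat >> h.py <<'E'
QC=Q+[.006,-.002,0]
def Rb(az,tilt,sgn): # tool leaning back, forward azimuth az deg, fingers closing horizontally; sgn=+1: tool y = left
    a,t=np.radians(az),np.radians(tilt); f=np.array([np.cos(a),np.sin(a),0]); l=np.array([-f[1],f[0],0])*sgn
    z=np.sin(t)*f-[0,0,np.cos(t)]; return np.c_[np.cross(l,z),l,z]
def bp(B,az,tilt,sgn,back=0,g=.096,off=.004): # TCP pose for bottle underside centre B
    R=Rb(az,tilt,sgn); f=np.r_[R[:2,2],0]/np.sin(np.radians(tilt))
    return np.array(B)+[0,0,g]+f*off+R[:,2]*(.019-back),R
E
python3 - <<'E'
from h import *
B=[.511,-.344,0]
for sg in(1,-1):
    for bk in(.13,0): p,R=bp(B,-30,36,sg,bk);print(sg,bk,p.round(3),row(p,R))
print(env.observe()['q'])
E
```

```text
1 0.13 [ 0.458 -0.313  0.186] [-20.78, -31.68, -64.98, -27.19, 6.45, 23.98]
1 0 [ 0.524 -0.352  0.081] [-20.78, -31.68, -64.98, -30.18, 13.44, 34.53]
-1 0.13 [ 0.458 -0.313  0.186] [-35.2, 23.08, 108.49, -27.19, 6.45, 23.98]
-1 0 [ 0.524 -0.352  0.081] [-35.2, 23.08, 108.49, -30.18, 13.44, 34.53]
[-20.8400838    4.86318977  65.92689681   0.19929051 108.97592434
 -13.56489903]
```

Request:
move_arm --pt "-2 -4 -8 -5 0 3 1" --pt "-5 -8 -16 -10 1 6 1" --pt "-8 -12 -24 -15 2 8 1" --pt "-10 -16 -32 -20 3 10 1" --pt "-13 -20 -40 -24 4 12 1"

```text
time_s: 7.55
position: [0.4345, -0.2596, 0.3148]
tool_rot: [[-0.455, 0.851, 0.263], [0.815, 0.516, -0.263], [-0.359, 0.095, -0.928]]
ft_force: [0.8, -0.2, -0.8]
grip_width: 0.0854
gripper_force: 0.0
```

```bash
python3 - <<'E'
from h import *
s=env.observe();print(s['q'],s['position'])
B=[.511,-.344,0]
for bk in(.17,.13,0): p,R=bp(B,-30,36,1,bk);print(row(p,R))
E
```

```text
[-44.09738182   5.20467779  86.11667644  -0.3710528   66.88097958
 -74.2494893 ] [ 0.43451473 -0.25955811  0.31483947]
[-9.1, -13.17, -27.84, -0.1, -2.82, 10.16]
[-9.1, -13.17, -27.84, -0.82, -2.0, 14.01]
[-9.1, -13.17, -27.84, -3.16, 0.66, 26.52]
```

Request:
move_arm --pt "-2 -3 -7 0 -1 3 1" --pt "-5 -7 -14 0 -2 6 1" --pt "-7 -10 -21 -0.1 -2.8 9 1" --pt "-9 -13 -28 -0.1 -2.8 10.2 1" --pt "-9 -13 -28 -0.1 -2.8 10.2 1"

```text
time_s: 8.05
position: [0.4368, -0.2999, 0.2161]
tool_rot: [[-0.704, 0.501, 0.503], [0.408, 0.865, -0.291], [-0.581, 0.001, -0.814]]
ft_force: [-0.1, 0.5, 0.4]
grip_width: 0.0854
gripper_force: 0.0
```

```bash
python3 - <<'E'
from h import *
import cv2
s=env.observe();print(s['q'],s['position'],s['ft_force'])
B=[.511,-.344,0]
for bk in(.13,0): p,R=bp(B,-30,36,1,bk);print(row(p,R))
p=env.get_image('side');t=env.get_image('top')
a=cv2.resize(p['color'][80:180,230:360],None,fx=3,fy=3,interpolation=cv2.INTER_CUBIC)
b=cv2.resize(t['color'][190:290,350:480],None,fx=3,fy=3,interpolation=cv2.INTER_CUBIC)
cv2.imwrite('pics/preb.png',np.hstack([a,b])[:,:,::-1])
tp=np.array(s['position']);print('tcp px',proj(cam(p),tp),proj(cam(t),tp))
E
```

```text
[ -54.20041192    8.81790255  104.87255895   24.12595549   35.66497069
 -129.98819544] [ 0.43679256 -0.29985736  0.21605196] [-0.07568297  0.46252492  0.4144628 ]
[0.0, -0.46, -0.09, -0.28, -0.11, 3.92]
[0.0, -0.46, -0.09, -0.39, -0.11, 16.92]
tcp px [[300.09510153 115.90427449]] [[410.80671894 224.69941375]]
```

View pics/preb.png

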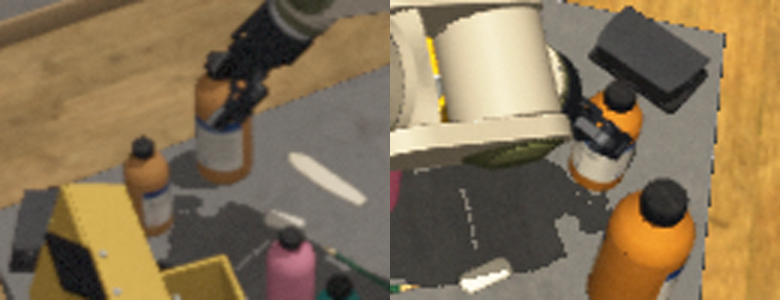

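The small orange bottle is confirmed as the target, at side crop (148,185) and top crop (605,140). The jaws sit above it and clear the big orange bottle, so I'll advance along the tool axis.

Request:
move_arm --pt "0 0 0 0 -0.1 4 1" --pt "0 0 0 -0.2 -0.1 8 1" --pt "0 0 0 -0.3 -0.1 11 1" --pt "0 0 0 -0.3 -0.1 13 1" --pt "0 0 0 -0.3 -0.1 14 1"

```text
time_s: 8.65
position: [0.5103, -0.3422, 0.105]
tool_rot: [[-0.702, 0.503, 0.504], [0.41, 0.864, -0.291], [-0.582, 0.002, -0.813]]
ft_force: [-0.4, 0.8, -0.5]
grip_width: 0.0852
gripper_force: 0.0
```

```bash
python3 - <<'E'
from h import *
import cv2
s=env.observe();print(s['q'],s['position'],s['ft_force'])
p=env.get_image('side');t=env.get_image('top')
for n,x in(('s',p),('t',t)):
  print(n,[(np.round(d['pixel'],1).tolist(),round(d['conf'],2)) for d in env.tip_of('ethanol_bottle',x)])
B=[.511,-.344,0]
p_,R=bp(B,-30,36,1,0);print(row(p_,R))
a=cv2.resize(p['color'][100:180,240:340],None,fx=4,fy=4,interpolation=cv2.INTER_CUBIC)
b=cv2.resize(t['color'][200:280,370:470],None,fx=4,fy=4,interpolation=cv2.INTER_CUBIC)
cv2.imwrite('pics/preb2.png',np.hstack([a,b])[:,:,::-1])
E
```

```text
[ -49.7140147    26.22727126  101.86379955   33.00367696   21.11058904
 -137.21072188] [ 0.51030217 -0.34218089  0.10501951] [-0.4062042   0.75056153 -0.49384495]
s [([278.7, 154.1], 0.89), ([308.7, 133.6], 0.89), ([354.7, 215.9], 0.84), ([325.6, 181.9], 0.66), ([344.2, 199.8], 0.57)]
t [([280.4, 246.0], 0.87), ([416.4, 245.3], 0.83), ([311.8, 251.0], 0.73), ([343.6, 255.7], 0.71), ([428.0, 289.0], 0.68), ([346.2, 172.6], 0.47)]
[-0.08, -0.26, -0.19, 0.12, -0.09, 3.23]
```

View pics/preb2.png

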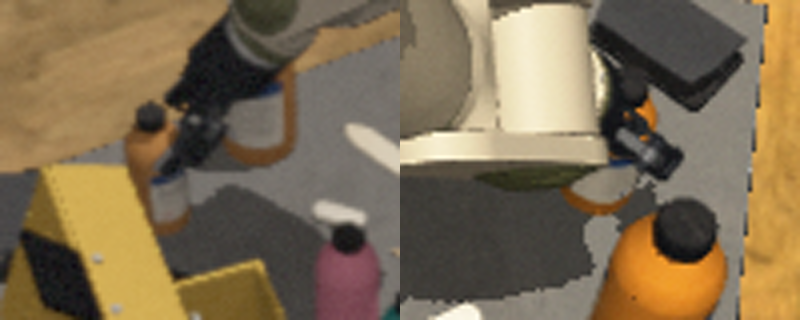

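The fingers straddle the bottle (cap at side crop (150,115)) with no contact force. I'll finish the advance, then close gently.

Request:
move_arm --pt "0 0 0 0.1 -0.1 1.5 1" --pt "0 0 0 0.1 -0.1 2.5 1" --pt "0 0 0 0.1 -0.1 3.2 1" --pt "0 0 0 0.1 -0.1 3.2 1"

```text
time_s: 9.25
position: [0.5239, -0.3517, 0.08]
tool_rot: [[-0.702, 0.503, 0.505], [0.409, 0.864, -0.293], [-0.583, 0.001, -0.812]]
ft_force: [-0.5, -0.6, 0.1]
grip_width: 0.085
gripper_force: 0.0
```

Request:
move_arm --pt "0 0 0 0 0 0 0.7" --pt "0 0 0 0 0 0 0.5" --pt "0 0 0 0 0 0 0.4" --pt "0 0 0 0 0 0 0.3" --pt "0 0 0 0 0 0 0.2" --squeeze 30

```text
time_s: 9.75
position: [0.5239, -0.3521, 0.0811]
tool_rot: [[-0.701, 0.504, 0.505], [0.408, 0.864, -0.295], [-0.585, -0.0, -0.811]]
ft_force: [-3.0, 0.1, 4.8]
grip_width: 0.0595
gripper_force: 31.4
```

```bash
python3 - <<'E'
from h import *
s=env.observe();print(s['q'],s['position'],s['ft_force'],s['grip_width'],s['gripper_force'])
E
```

```text
[ -49.1953466    29.78737986  100.7549098    36.50141821   18.63191729
 -140.61284135] [ 0.52388371 -0.35213372  0.08108051] [-3.04350378  0.08583024  4.75638014] 0.05949633161590135 31.40204608440399
```

Request:
move_arm --pt "0 0 0 0 0 0 -0.2" --pt "0 0 0 0 0 0 -0.2" --pt "0 0 0 -0.6 0 -0.8 -0.2" --pt "0 0 0 -1.75 0 -2.45 -0.2" --pt "0 0 0 -3.5 0 -4.9 -0.2" --squeeze 50

```text
time_s: 10.25
position: [0.5227, -0.3504, 0.1388]
tool_rot: [[-0.704, 0.503, 0.501], [0.411, 0.864, -0.289], [-0.579, 0.003, -0.815]]
ft_force: [0.1, -0.6, -2.5]
grip_width: 0.0588
gripper_force: 53.9
```

```bash
python3 - <<'E'
from h import *
s=env.observe();print(s['time_s'],s['q'],s['position'],s['ft_force'],s['grip_width'],s['gripper_force'])
R0=np.array(s['tool_rot']);print(R0.T@[0,0,1])
QC[:]=QC
yd=np.degrees(QC[2])
for n,b,az in(('lift',[.505,-.342,.17],-30),('front',None,yd),('high',None,yd)):
    if b is None: b=chestw(QC,[-.03 if n=='front' else -.01,-.0675,.125])[0]
    p,R=bp(b,az,36,1);print(n,np.round(b,3),row(p,R))
E
```

```text
10.25 [ -49.18243125   24.25837752   97.21964839   24.89848323   26.87845331
 -128.08770166] [ 0.52265498 -0.35038511  0.13876559] [ 0.1113245  -0.55127136 -2.49707412] 0.058799328615486514 53.937517404556274
[-0.57876247  0.00258742 -0.81549207]
lift [ 0.505 -0.342  0.17 ] [0.01, -0.64, -0.24, -6.12, -0.13, -9.37]
front [ 0.559 -0.118  0.125] [-12.99, -0.6, -18.34, 1.96, 22.49, -9.52]
high [ 0.579 -0.121  0.125] [-12.99, -0.6, -18.34, 0.45, 23.26, -8.45]
```

Request:
move_arm --pt "0 0 0 -1.7 0 -2.4 -0.2" --pt "0 0 0 -3.4 0 -4.8 -0.2" --pt "0 0 0 -5.1 0 -7.2 -0.2" --pt "0 0 0 -6.8 0 -9.6 -0.2" --pt "0 0 0 -7 0 -9.8 -0.2"

```text
time_s: 10.75
position: [0.5238, -0.3518, 0.2643]
tool_rot: [[-0.7, 0.503, 0.507], [0.406, 0.864, -0.296], [-0.587, -0.001, -0.809]]
ft_force: [-0.7, -0.7, -2.3]
grip_width: 0.0587
gripper_force: 54.1
```

```bash
python3 - <<'E'
from h import *
s=env.observe();print(s['time_s'],s['q'],s['position'],s['ft_force'],s['grip_width'])
yd=np.degrees(QC[2])
for x,y,z,az in((-.06,-.25,.17,-25),(-.06,-.19,.17,-18),(-.06,-.12,.17,-12),(-.06,-.0675,.17,yd),(-.03,-.0675,.125,yd)):
    p,R=bp(chestw(QC,[x,y,z])[0],az,36,1);print(row(p,R))
E
```

```text
10.75 [ -49.19534104   15.58505151   86.60053436   15.80283519   44.44291492
 -117.03047566] [ 0.52377543 -0.35175648  0.26434371] [-0.74656265 -0.71933485 -2.2781515 ] 0.058744976954569136
[-3.09, -0.03, -4.17, 3.2, 4.08, -0.63]
[-7.2, -0.03, -9.83, 5.07, 9.81, -2.0]
[-10.73, -0.03, -14.68, 7.27, 16.43, -3.6]
[-13.25, -0.03, -18.15, 8.92, 21.39, -4.8]
[-13.25, -0.03, -18.15, 9.32, 22.54, 0.46]
```

Request:
move_arm --pt "-3 0 -4 3 4 -0.6 -0.2" --pt "-5 0 -7 4 7 -1.3 -0.2" --pt "-7.2 0 -9.8 5 10 -2 -0.2" --pt "-9 0 -12.5 6.2 13 -2.8 -0.2" --pt "-10.7 0 -14.7 7.3 16.4 -3.6 -0.2"

```text
time_s: 11.25
position: [0.5355, -0.1677, 0.2455]
tool_rot: [[-0.796, 0.207, 0.569], [0.17, 0.978, -0.117], [-0.581, 0.004, -0.814]]
ft_force: [0.0, -0.1, -2.6]
grip_width: 0.0589
gripper_force: 54.5
```

Request:
move_arm --pt "-1.2 0 -1.7 0.6 2 -0.4 -0.2" --pt "-2.5 0 -3.4 1 4 -0.8 -0.2" --pt "-2.5 0 -3.4 1.6 5 -1 -0.2" --pt "-2.5 0 -3.4 1.6 5 -1 -0.2"

```text
time_s: 11.65
position: [0.5277, -0.1155, 0.246]
tool_rot: [[-0.805, 0.135, 0.578], [0.112, 0.991, -0.076], [-0.583, 0.004, -0.812]]
ft_force: [-0.2, 0.4, -1.6]
grip_width: 0.0591
gripper_force: 54.6
```

```bash
python3 - <<'E'
from h import *
import cv2
s=env.observe();print(s['time_s'],s['q'],s['position'],s['ft_force'],s['grip_width'])
yd=np.degrees(QC[2])
for x,z in((-.045,.17),(-.02,.125),(-.005,.09),(.01,.05),(.024,.012),(.026,.006)):
    p,R=bp(chestw(QC,[x,-.0675,z])[0],yd,36,1);print(x,z,row(p,R))
p=env.get_image('side');t=env.get_image('top')
a=cv2.resize(p['color'][100:260,230:360],None,fx=3,fy=3,interpolation=cv2.INTER_CUBIC)
b=cv2.resize(t['color'][90:250,280:410],None,fx=3,fy=3,interpolation=cv2.INTER_CUBIC)
cv2.imwrite('pics/in1.png',np.hstack([a,b])[:,:,::-1])
E
```

```text
11.65 [ -31.71998995    7.64769563  100.52326172   21.56050503   40.65649859
 -126.40908396] [ 0.52768067 -0.11554551  0.24599404] [-0.18469734  0.37491372 -1.61815451] 0.0590935926677842
-0.045 0.17 [0.13, -0.32, -0.18, -2.85, 0.15, 1.48]
-0.02 0.125 [0.13, -0.32, -0.18, -2.26, 0.14, 6.59]
-0.005 0.09 [0.13, -0.32, -0.18, -1.44, 0.12, 10.31]
0.01 0.05 [0.13, -0.32, -0.18, -0.32, 0.11, 14.43]
0.024 0.012 [0.13, -0.32, -0.18, 0.76, 0.1, 18.34]
0.026 0.006 [0.13, -0.32, -0.18, 0.95, 0.1, 18.94]
```

View pics/in1.png

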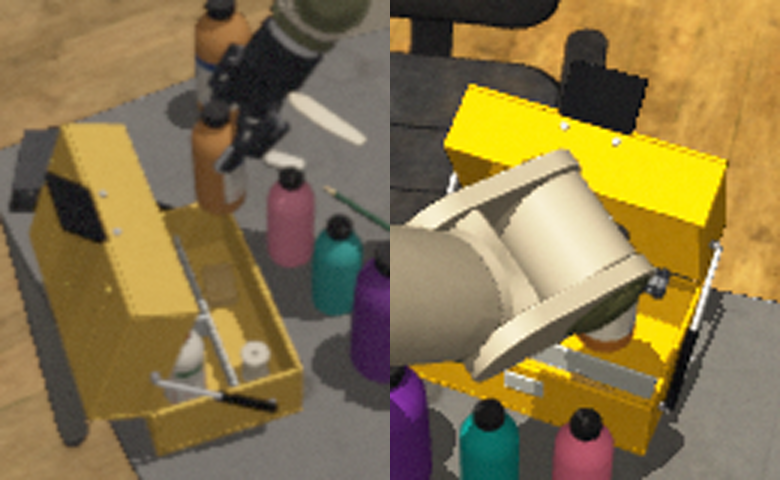

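The bottle hangs upright between the pads (side crop (215,165)), in front of the open lid and above the right side of the chest. I'll lower it along the slant.

Request:
move_arm --pt "0 0 0 -1.4 0.1 0.7 -0.2" --pt "0 0 0 -2.8 0.1 1.5 -0.2" --pt "0 0 0 -2.5 0.1 4 -0.2" --pt "0 0 0 -2.3 0.1 6.5 -0.2" --pt "0 0 0 -1.9 0.1 8.5 -0.2"

```text
time_s: 12.25
position: [0.5938, -0.1255, 0.1876]
tool_rot: [[-0.804, 0.137, 0.579], [0.113, 0.991, -0.078], [-0.584, 0.003, -0.812]]
ft_force: [0.2, -0.1, -2.2]
grip_width: 0.0585
gripper_force: 54.6
```

Request:
move_arm --pt "0 0 0 0.5 0 1.8 -0.2" --pt "0 0 0 1 0 3.8 -0.2" --pt "0 0 0 1.6 0 5.9 -0.2" --pt "0 0 0 2.0 0 7.5 -0.2" --pt "0 0 0 2.0 0 7.5 -0.2"

```text
time_s: 12.75
position: [0.6203, -0.1286, 0.1138]
tool_rot: [[-0.806, 0.137, 0.576], [0.114, 0.991, -0.076], [-0.581, 0.004, -0.814]]
ft_force: [-0.2, 0.6, -2.1]
grip_width: 0.0593
gripper_force: 54.3
```

```bash
python3 - <<'E'
from h import *
s=env.observe();print(s['time_s'],s['q'],s['position'],s['ft_force'],s['grip_width'])
yd=np.degrees(QC[2])
for x,z in((.015,.03),(.024,.012),(.026,.006)):
    p,R=bp(chestw(QC,[x,-.0675,z])[0],yd,36,1);print(x,z,row(p,R))
E
```

```text
12.75 [ -27.04334257   26.80741944   98.34111125   29.05133066   23.57696659
 -132.63243634] [ 0.62027358 -0.12855892  0.11381525] [-0.18574499  0.59140175 -2.10200546] 0.05929773664760231
0.015 0.03 [0.1, -0.44, -0.28, 0.33, 0.19, 0.16]
0.024 0.012 [0.1, -0.44, -0.28, 0.64, 0.18, 2.15]
0.026 0.006 [0.1, -0.44, -0.28, 0.83, 0.18, 2.75]
```

Request:
move_arm --pt "0 0 0 -0.4 0.1 0.3 -0.2" --pt "0 0 0 -0.6 0.15 0.9 -0.2" --pt "0 0 0 -0.1 0.15 1.6 -0.2" --pt "0 0 0 0.4 0.15 2.3 -0.2" --pt "0 0 0 0.5 0.15 2.45 -0.2"

```text
time_s: 13.25
position: [0.6303, -0.1273, 0.0923]
tool_rot: [[-0.805, 0.136, 0.578], [0.112, 0.991, -0.076], [-0.583, 0.004, -0.812]]
ft_force: [-0.2, 0.3, -2.2]
grip_width: 0.0591
gripper_force: 54.3
```

Now 2 mm steps down until contact.

Request:
move_arm --pt "0 0 0 0.1 0 0.15 -0.2" --pt "0 0 0 0.2 0 0.3 -0.2" --pt "0 0 0 0.25 0 0.35 -0.2" --pt "0 0 0 0.25 0 0.35 -0.2"

```text
time_s: 13.65
position: [0.6308, -0.1275, 0.0892]
tool_rot: [[-0.804, 0.136, 0.579], [0.112, 0.991, -0.077], [-0.584, 0.003, -0.811]]
ft_force: [-0.7, 0.9, -1.5]
grip_width: 0.0594
gripper_force: 54.3
```

Request:
move_arm --pt "0 0 0 0.06 0 0.08 -0.2" --pt "0 0 0 0.12 0 0.16 -0.2" --pt "0 0 0 0.18 0 0.24 -0.2" --pt "0 0 0 0.18 0 0.24 -0.2"

```text
time_s: 14.05
position: [0.6312, -0.1276, 0.0871]
tool_rot: [[-0.803, 0.136, 0.581], [0.112, 0.991, -0.077], [-0.586, 0.003, -0.81]]
ft_force: [-1.9, 1.3, 5.0]
grip_width: 0.059
gripper_force: 54.9
```

Floor contact (+5 N). Release gently and retreat along the tool axis.

Request:
move_arm --pt "0 0 0 0 0 0 0.45" --pt "0 0 0 0 0 0 0.6" --pt "0 0 0 0 0 0 0.75" --pt "0 0 0 0 0 0 0.8" --pt "0 0 0 0 0 0 0.8"

```text
time_s: 14.55
position: [0.6307, -0.1275, 0.086]
tool_rot: [[-0.804, 0.136, 0.579], [0.112, 0.991, -0.077], [-0.584, 0.003, -0.812]]
ft_force: [0.1, 0.1, 0.4]
grip_width: 0.0768
gripper_force: 0.0
```

Request:
move_arm --pt "0 0 0 0 0 -1 0.8" --pt "0 0 0 0 0 -2.5 0.8" --pt "0 0 0 0 0 -5 0.8" --pt "0 0 0 0 0 -8 0.8" --pt "0 0 0 0 0 -11 0.8"

```text
time_s: 15.05
position: [0.5659, -0.1188, 0.1765]
tool_rot: [[-0.804, 0.136, 0.579], [0.112, 0.991, -0.077], [-0.584, 0.003, -0.812]]
ft_force: [-0.2, 0.7, -0.8]
grip_width: 0.0764
gripper_force: 0.0
```

Request:
move_arm --pt "0 0 0 0 0 -4 0.8" --pt "0 0 0 0 0 -8 0.8" --pt "0 0 0 0 0 -12 0.8" --pt "0 0 0 0 0 -14 0.8" --pt "0 0 0 0 0 -14 0.8"

```text
time_s: 15.55
position: [0.4851, -0.1083, 0.292]
tool_rot: [[-0.801, 0.137, 0.583], [0.111, 0.991, -0.08], [-0.588, 0.001, -0.809]]
ft_force: [0.4, -0.0, -0.1]
grip_width: 0.077
gripper_force: 0.0
```

```bash
python3 - <<'E'
from h import *
import cv2
s=env.observe();print(s['time_s'],s['position'],s['ft_force'],s['grip_width'])
p=env.get_image('side');t=env.get_image('top')
a=cv2.resize(p['color'][100:260,230:360],None,fx=3,fy=3,interpolation=cv2.INTER_CUBIC)
b=cv2.resize(t['color'][90:250,280:410],None,fx=3,fy=3,interpolation=cv2.INTER_CUBIC)
cv2.imwrite('pics/done.png',np.hstack([a,b])[:,:,::-1])
for n,x in(('s',p),('t',t)):
  print(n,[(np.round(d['pixel'],1).tolist(),round(d['conf'],2)) for d in env.tip_of('ethanol_bottle',x)],[(np.round(d['pixel'],1).tolist(),round(d['conf'],2)) for d in env.tip_of('lid_tab',x)],proj(cam(x),chestw(QC,[[.03,-.0675,.006],[.03,-.0675,.155]])).round(1).tolist())
E
```

```text
15.55 [ 0.48510366 -0.10832208  0.29197803] [ 0.41774866 -0.04830965 -0.10353627] 0.07695465881721783
s [([353.5, 217.6], 0.94), ([326.4, 184.0], 0.75), ([305.5, 136.0], 0.7), ([341.6, 199.6], 0.57)] [([252.7, 170.2], 0.77)] [[279.8, 201.0], [276.4, 176.1]]
t [([427.8, 287.3], 0.81), ([357.7, 202.5], 0.8), ([345.5, 256.1], 0.72), ([279.5, 246.3], 0.67), ([312.6, 252.8], 0.6)] [([353.5, 118.7], 0.63), ([350.7, 173.0], 0.25)] [[357.5, 204.2], [360.8, 176.7]]
```

View pics/done.png

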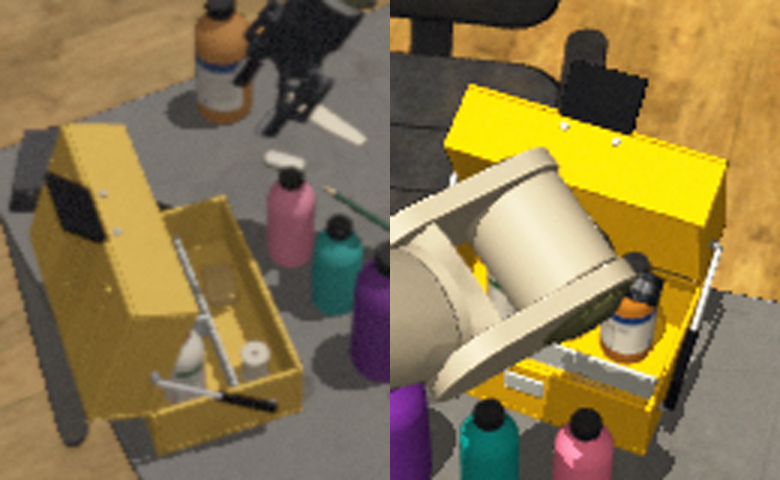

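The orange bottle stands upright behind the divider in the right rear bay. Its base is at top px (357.7,202.5) against a predicted (357.5,204.2). The lid is still fully open and the hand is clear, so I'm handing in.

```bash
python3 -c "
from rig import env
print(env.close_job())"
```

```text
the job is handed in; nothing more can be done
None
```

The job is handed in, though the hand-in returned no verdict: the lid stands fully open with the hand clear of it, and the small orange bottle was lowered to the floor and released upright in the right rear bay; the white bottle was never approached.

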